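# Walk the dial comparator stand home and latch it

## Robot

A 6-joint arm with a two-finger parallel gripper is mounted at the origin on the work surface. World frame = base frame: x ahead of the robot, y to its left, z up, the work surface at z = 0. Lengths are in m, angles in rad, forces in N, time in s.
With the tool pointing down it reaches from about 0.3 to 0.75 m from the base axis. Payload 8.5 kg.
Tool frame: the origin (TCP) lies midway between the tips of the shut fingers; the grasp point (between the pads) lies 19 mm behind it; z points along the fingers, y is the line along which they close (so a half turn about z gives the same grasp; the last joint's range is limited). The gripper opens to 88 mm and grips with 3 to 60 N. Pads are 18 mm wide; open, the fingers measure 123 mm over their backs; the gripper's body (75 mm by 187 mm) begins 45 mm behind the grasp point.
Start: joints at [-1.432, 0.381, 1.297, -0, 1.464, -0.215], TCP at [0.191, -0.516, 0.239] pointing down, gripper open.
Joint ranges: [-3.11, 3.11], [-0.89, 2.33], [0.22, 2.48], [-1.42, 4.56], [0.17, 2.85], [-2.88, 2.88]. Speed limits (rad/s): [2.39, 2.39, 3.14, 3.14, 3.14, 3.14].

## Interface

Orientations are given as a rotation vector (axis times angle).
In Python, from station import * gives the robot as it stands.
- The arm moves only by the tool move_arm, never from a script. Its argument "motion" is text: rows parted by semicolons, each of 5 numbers parted by spaces: the finger opening in m, from 0 to 0.0881, then the shift along the tool's x, y, z in m, then the turn about the tool's z in rad. In form: grip dx dy dz turn; .... A call has exactly 10 rows; each row shifts and turns the commanded pose from where the row before left it, along the tool's axes as they then stand; what a row does not reach is not made up. A row lasts 1/8 s, in which the tool goes at most 62.5 mm and 10.7 degrees, less where a joint would pass 70% of its speed; a pose out of reach is approached as far as the arm can. A call is refused whole if a number of a shift passes 0.0625 or a number of a turn 0.188, either way. A call with a gripper value outside its range is refused whole. The fingers move at their own pace and stop on an object; "force" is the grip in N (left out, the last holds). Time passes only in rows, so rows that do not move let the fingers close, or fill a call up. It gives the time, the measured TCP pose, the force, the opening and the grip force at its end, in the units of the state.
- state(): the state, without advancing time (a new reading comes with each control period).
- camera(name): name is "scene" or "top"; returns the picture (384x512x3 uint8, red, green, blue); there is no depth.
- camera_params(name): a dict with "K" (3x3 intrinsics, pixels), "R" (3x3) and "t" (3): a world point X has camera coordinates R X + t. Camera axes: x right, y down, z forward; pixel columns grow to the right and rows downward; lengths in m; the calibration is good to about 2 mm. A picture is of the moment at which its call begins. camera_params takes no time and is no camera call.
- hand_in(): hands the job in; it is judged then, once.
The state is a dict: "clock": time; "joint_positions": joint angles; "qvel": joint speeds; "joint_torque": joint torques, N m; "position": TCP position; "tool_rot": TCP orientation; "contact_force": force on the tool from outside, world axes, zero at the start; "torque": the same for the moment, N m; "opening": finger opening in m; "grip_force": force on a finger pad.
Only numpy, scipy, OpenCV 4.12 (cv2) and the standard library are available. Lean on these libraries where they do the work, as an engineer would, in place of code of your own. Each camera call takes 0.05 s, during which the arm holds its last target. There are 200 camera calls.

## Task

Put the heavy green dial comparator stand back in its station: walk it forward between the fence's cheeks by gently pushing its two front corners in turn (it is too heavy to lift, and pressing it with more than 23 N, as a straight shove or a bump would, jars the gauge), until its back sits flush on both stop buttons. Then swing the red-knobbed latch fully closed across its front. The brass master must stay in its place on the anvil, the stand must not tip, and the other things on the bench are to be left where they are.

Things in the scene. Friction and masses are not known exactly. Their poses are not given: they have to be found in the camera images.
- stand: Dial comparator stand: green cast base 120 mm deep (x) by 200 wide (y), smooth vertical faces 8 to 40 mm above the bench, on four rubber feet at x +-26, y +-40 mm; anvil, column at the rear and dial gauge (262 mm high; the anvil stands 27 mm and the gauge 45 mm back from the front face). About 4.3 kg. Origin: centre of its underside, on the bench. x points to its rear (to the fence), y to its left, z up.
- stand_rear_left (a point): Rear left corner of the base (the end towards the fence), 24 mm above the bench; at x +60, y +100 mm from the stand's origin.
- stand_rear_right (a point): Rear right corner of the base, at x +60, y -100 mm from the stand's origin.
- stand_front_left (a point): Front left corner of the base (towards the robot), 24 mm above the bench; at x -60, y +100 mm from the stand's origin.
- stand_front_right (a point): Front right corner of the base, at x -60, y -100 mm from the stand's origin.
- anvil (a point): Centre of the top of the stand's round anvil table (60 mm across), 58 mm above the bench. How the stand moves: a straight push at mid-front slides it only at 23 to 28 N, more if the finger also bears down; a level push 82 mm off the middle takes 11 to 16 N and swings it about a point about 42 mm past its middle on the far side (its middle gains a third of the corner's travel).
- master_center (a point): Centre of the brass setting master, a stepped disc 26 mm across and 13 mm high that rests loose on the middle of the anvil.
- fence: Aluminium locating fence, fixed: a rail 285 mm long (y), 30 high, two steel stop buttons at y +-75 mm, a cheek at each end reaching 65 mm forward with a flared lead-in, 243 mm between the cheeks. Origin: on the bench midway between the button faces; x points into the rail (away from the robot), y left. Home: the stand's rear face on both buttons (its origin at x -60 mm here, axes parallel).
- latch (a joint): Angle of the swing latch at the right front of the fence, rad: starts open at 0 to 0.5 and grows as the arm swings clockwise seen from above, round in front of the base; closed is 2.27, at a hard stop, the arm lying across the base's front 3 mm from it. It stays where left and turns with about 2 N at the knob. If the stand is not home the arm meets the base and cannot close.
- latch_hinge (a point): Pivot of the latch, 17 mm above the bench, at x -135, y -155 mm in the fence's frame. The steel arm is 100 mm long, 16 mm wide and lies 12 to 22 mm above the bench.
- latch_knob (a point): Middle of the latch's red upright knob, 18 mm in diameter, 22 to 52 mm above the bench, 85 mm from the pivot; at latch angle a it lies from the pivot in the direction of the fence's +y axis turned counter-clockwise by (2.27 - a).
- loupe: Black eye loupe, 38 mm across, 30 mm high, standing behind the rail; leave alone. Origin: centre of its underside.
- holder: Round aluminium movement holder, 38 mm across, 18 mm high, behind the rail; leave alone. Origin: centre of its underside.
- jar: Small amber jar with steel cap, 42 mm across, 42 mm high, left of the fence; leave alone. Origin: centre of its underside.
- tweezers: Brass tweezers, 125 mm long, 10 mm high, lying left of the stand; leave alone. Origin: under their middle.
- scissors: Small steel scissors, 115 mm long, 6 mm high, lying at the right; leave alone. Origin: under the pivot.
- driver: Small yellow-handled screwdriver, 110 mm long, lying at the right; leave alone. Origin: under its middle.

How it is judged:
On the way, in this order (a step that is already met when the one before it is completed fails the run):
1. the stand's back is flush on both stop buttons, between the cheeks (rear corners within 2.5 mm of the buttons' line) (x of each of stand_rear_left, stand_rear_right in the frame of fence above -0.0025 m and y of stand in the frame of fence between -0.022 and 0.022 m), for 0.2 s.
2. with the stand home, the latch is swung fully closed (all of step 1 and value of joint latch above 2.15 rad), for 0.2 s.
At the end, for the whole second after the job is handed in: both rear corners of the stand within 2.5 mm of the line of the stop buttons' faces, its middle within 22 mm of the fence's middle (between the cheeks), upright and at rest; the latch closed (above 2.15 rad); the master within 8 mm of the anvil's centre (all of step 2 and linear speed of stand below 0.01 m/s and horizontal distance between master_center and anvil below 0.008 m and angle between stand's own z axis and vertical below 0.05 rad); the robot touches nothing.
It fails at once if the stand is pushed with more than 23 N (contact force between any of the fingers, the arm and stand above 23 N).
It fails at once if the stand is tipped by more than 5 degrees (angle between stand's own z axis and vertical above 0.087 rad).
It fails at once if the setting master slides more than 8 mm from the anvil's centre (horizontal distance between master_center and anvil above 0.008 m).
It fails at once if another thing on the bench (loupe, movement holder, jar, tweezers, scissors, screwdriver) is moved by more than 15 mm (distance of any of loupe, holder, jar, tweezers, scissors, driver from where it was at the start of the episode above 0.015 m).
It also fails if it takes over 72 s, if anything falls off the work surface, if the arm or the gripper's body presses on something with over 40 N, if the wrist force passes 120 N, or if a joint passes its speed limit or range.

## Working session

There is one attempt and no reset: what is moved stays moved. The work goes in short steps, Python scripts to look and compute and a tool call to move; the robot and the scene stay as the last step left them, time stands still between calls to the robot, and variables do not carry over. Pictures are saved under pics/ and viewed, at most 10 in all, crops included, and the job is handed in when it is done.

Besides the shell and the picture viewer there is one more tool, called after "Request:" by a JSON object that holds its "fn" and its "kwargs", one argument or row to a line. move_arm: Moves the arm, as the interface text tells. Its arguments: {"type":"object","properties":{"motion":{"type":"string"},"force":{"type":"number"}},"required":["motion"]}

```bash
ls; mkdir -p pics
python3 - <<'E'
from station import *
import cv2
s=state();print(s)
for n in("scene","top"):
    im=camera(n);cv2.imwrite(f"pics/{n}0.png",cv2.resize(im[:,:,::-1],(800,600),interpolation=cv2.INTER_CUBIC))
    cv2.imwrite(f"raw_{n}.png",im[:,:,::-1]);p=camera_params(n);print(n,p)
E
```

```text
pics
{'clock': 0.0, 'joint_positions': array([-1.43228930e+00,  3.81220090e-01,  1.29825809e+00, -1.49876028e-05,
        1.46358750e+00, -2.15326602e-01]), 'qvel': array([-0.00041441, -0.00061336,  0.00127473,  0.00065067, -0.00063519,
       -0.00053711]), 'joint_torque': array([ 3.98674938e-04, -4.37928379e+01, -2.24553055e+01,  7.13502034e-02,
        3.52884340e-02, -1.39336357e-04]), 'position': array([ 0.19051441, -0.5156545 ,  0.23812573]), 'tool_rot': array([-3.09110555e+00, -5.52649052e-01, -6.54327188e-05]), 'contact_force': array([0.5202102 , 0.8268389 , 0.21704425]), 'torque': array([0.00512632, 0.02624998, 0.00909445]), 'grip_force': 0.0, 'opening': 0.08765846649988626}
scene {'K': array([[384.85087625,   0.        , 260.13326737],
       [  0.        , 384.85087625, 196.5095393 ],
       [  0.        ,   0.        ,   1.        ]]), 'R': array([[ 0.56666564,  0.82385691, -0.01224077],
       [ 0.56832714, -0.40157723, -0.71815039],
       [-0.59656878,  0.39999439, -0.69578026]]), 't': array([-0.2840484 , -0.31700875,  1.4283177 ])}
top {'K': array([[464.5698183 ,   0.        , 269.60679678],
       [  0.        , 464.5698183 , 192.17631034],
       [  0.        ,   0.        ,   1.        ]]), 'R': array([[ 0.01711403, -0.99962047,  0.02158741],
       [-0.99607805, -0.01891994, -0.08643238],
       [ 0.08680801, -0.02002354, -0.99602381]]), 't': array([-0.09869866,  0.62294161,  1.42080797])}
```

View pics/top0.png

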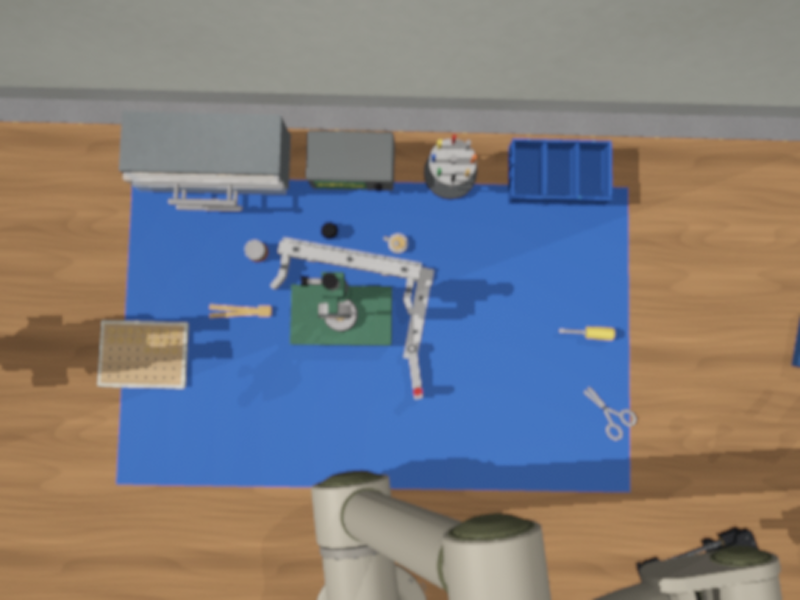

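View pics/scene0.png

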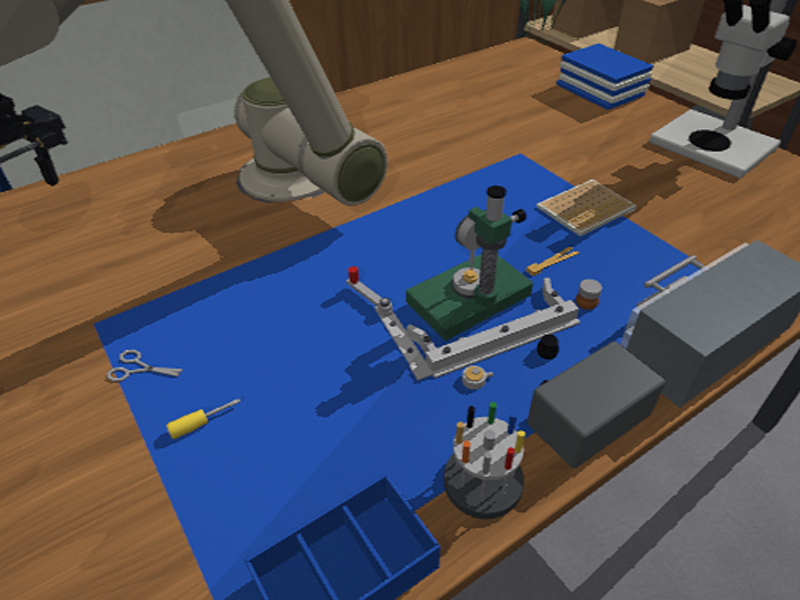

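The top view shows the stand's base at about (290..392, 285..345), the rail from (283,245) to (430,270), yawed relative to the stand, and the latch knob at (418,392). I'll enlarge that region to measure it.

```bash
cat > h.py <<'E'
import numpy as np,cv2
from station import *
def proj(n,X):
    p=camera_params(n);c=np.atleast_2d(X)@p["R"].T+p["t"];q=c@p["K"].T;return q[:,:2]/q[:,2:]
def ray(n,uv,z):
    p=camera_params(n);uv=np.atleast_2d(uv)
    d=np.c_[uv,np.ones(len(uv))]@np.linalg.inv(p["K"]).T@p["R"];c=-p["R"].T@p["t"]
    return c+d*((z-c[2])/d[:,2])[:,None]
E
python3 - <<'E'
from h import *
im=cv2.imread("raw_top.png")[140:265,165:295];cv2.imwrite("pics/c1.png",cv2.resize(im,None,fx=4.6,fy=4.6,interpolation=cv2.INTER_CUBIC)); 
im=cv2.imread("raw_scene.png")[110:250,215:390];cv2.imwrite("pics/c2.png",cv2.resize(im,None,fx=4,fy=4,interpolation=cv2.INTER_CUBIC))
E
```

```text
(no output)
```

View pics/c1.png

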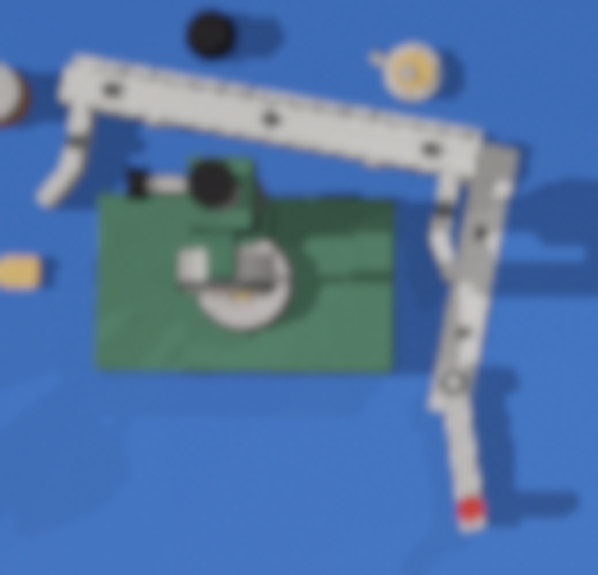

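The crop shows base-top corners FL (97,371), FR (393,372), RR (395,200) and RL (100,195), buttons near (150,122) and (370,163), the hinge at (454,381), the knob at (470,508) and rail screws at (112,90), (271,119) and (432,149).

Run:
```python
from h import *
np.set_printoptions(precision=4,suppress=True)
f=lambda pts,z: ray("top",(np.array(pts,float)+.5)/4.6-.5+[165,140],z)[:,:2]
c=f([(97,371),(393,372),(395,200),(100,195)],.04);print("stand",c,c.mean(0))
fl,fr,rr,rl=c;print("len",np.linalg.norm(fl-fr),np.linalg.norm(rr-fr),"yaw",np.arctan2(*(-(fr-fl)*[-1,1])[[0,1]]) )
y=(fl-fr)+(rl-rr);print("yaw stand",np.arctan2(-y[0],y[1]))
s=f([(112,90),(271,119),(432,149)],.03);print("screws",s)
r=f([(62,100),(440,172)],.03);print("railfront",r)
y=s[0]-s[2];a=np.arctan2(-y[0],y[1]);print("yaw fence",a,np.linalg.norm(y))
y=r[0]-r[1];print(np.arctan2(-y[0],y[1]))
h=f([(454,381)],.026)[0];k=f([(470,508)],.052)[0];print("hinge",h,"knob",k,np.linalg.norm(h-k))
R=np.array([[np.cos(a),-np.sin(a)],[np.sin(a),np.cos(a)]])
o=h-R@[-.135,-.155];print("fence o",o)
print("in fence: screws",(s-o)@R,"rail",(r-o)@R,"buttons",(f([(150,122),(370,163)],.02)-o)@R,"stand",(c-o)@R,(c.mean(0)-o)@R,"knob",(k-o)@R)
d=R.T@(k-h);print("latch", 2.27-np.arctan2(-d[0],d[1]))
```

```text
stand [[ 0.5323  0.1685]
 [ 0.5351 -0.0286]
 [ 0.6507 -0.0275]
 [ 0.6502  0.1704]] [0.5921 0.0707]
len 0.19708182757955578 0.11556714863661467 yaw 0.014298631155130179
yaw stand 0.008321362924923406
screws [[ 0.7231  0.1662]
 [ 0.7054  0.058 ]
 [ 0.6871 -0.0517]]
railfront [[ 0.7155  0.1997]
 [ 0.6714 -0.0574]]
yaw fence -0.16380919751938966 0.22080511543436337
-0.16979836614128463
hinge [ 0.5301 -0.0695] knob [ 0.4462 -0.0814] 0.08479922154218637
fence o [0.6886 0.0614]
in fence: screws [[ 0.0169  0.109 ]
 [ 0.0171 -0.0006]
 [ 0.0169 -0.1118]] rail [[ 0.004   0.1409]
 [ 0.0024 -0.12  ]] buttons [[ 0.0013  0.0811]
 [ 0.001  -0.0717]] stand [[-0.1717  0.0802]
 [-0.1368 -0.1138]
 [-0.0229 -0.0939]
 [-0.0557  0.1012]] [-0.0968 -0.0065] knob [-0.2159 -0.1804]
latch 0.39484553178988446
```

View pics/c2.png

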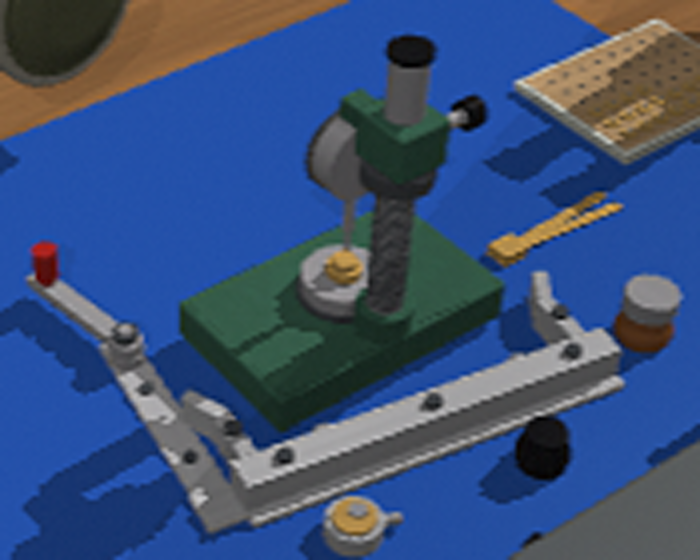

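The views agree. The stand is 37 mm short of home, with yaw +0.17 relative to the fence. I'll align the tool with the fence axes and go to the front left.

Request:
{"fn": "move_arm", "kwargs": {
  "motion": "0 0 0 0 0.173; 0 0 0 0 0.173; 0 0 0 0 0.173; 0 0.015 -0.06 0 0; 0 0.015 -0.06 0 0; 0 0.015 -0.06 0 0; 0 0.015 -0.06 0 0; 0 0.015 -0.06 0 0; 0 0.015 -0.06 0 0; 0 0.015 -0.06 0 0",
  "force": 20
}}

```text
clock: 1.35
position: [0.3635, -0.117, 0.2388]
tool_rot: [3.131, -0.26, 0.0]
contact_force: [0.4, -0.5, 0.1]
opening: 0.0004
grip_force: 0.0
```

```bash
cat >> h.py <<'E'
from scipy.spatial.transform import Rotation as Ro
a=-.165;FR=np.array([[np.cos(a),-np.sin(a)],[np.sin(a),np.cos(a)]]);FO=np.array([.6886,.0614])
np.set_printoptions(precision=4,suppress=True)
def st():
    s=state();p=s["position"];r=Ro.from_rotvec(s["tool_rot"]).as_matrix()
    print("t",round(s["clock"],2),"world",p,"fence",(p[:2]-FO)@FR,"toolx yaw-fence",np.arctan2(r[1,0],r[0,0])-a,"tilt",r[2],"F fence",s["contact_force"][:2]@FR,s["contact_force"][2],"op",s["opening"]);return s
def stand(x,y,sx=-.0968,sy=-.0065,yaw=.17):
    c,s=np.cos(yaw),np.sin(yaw);return np.array([sx+c*x-s*y,sy+s*x+c*y])
E
python3 -c "
from h import *
st();print(stand(-.06,.082),stand(-.06,-.082))"
```

```text
t 1.35 world [ 0.3635 -0.117   0.2388] fence [-0.2914 -0.2294] toolx yaw-fence -0.0007409647279404963 tilt [ 0.0002  0.0001 -1.    ] F fence [ 0.5143 -0.4168] 0.059060127386619435 op 0.0003723254158643241
[-0.1698  0.0642] [-0.1421 -0.0975]
```

Request:
{"fn": "move_arm", "kwargs": {
  "motion": "0 0.016 -0.059 0 0; 0 0.016 -0.059 0 0; 0 0.016 -0.059 0 0; 0 0.016 -0.059 0 0; 0 0.016 -0.059 0 0; 0 0 0 0.055 0; 0 0 0 0.055 0; 0 0 0 0.055 0; 0 0 0 0.050 0; 0 0 0 0 0"
}}

```text
clock: 2.6
position: [0.4888, 0.1587, 0.0213]
tool_rot: [3.13, -0.259, -0.011]
contact_force: [0.1, -0.1, 0.9]
opening: 0.0005
grip_force: 0.0
```

```bash
python3 -c "
from h import *
st()
cv2.imwrite('pics/t2.png',cv2.resize(camera('top')[120:265,150:310,::-1],None,fx=4,fy=4,interpolation=cv2.INTER_CUBIC))"
```

```text
t 2.6 world [0.4888 0.1587 0.0213] fence [-0.2131  0.0632] toolx yaw-fence -0.0003392467538268773 tilt [-0.007   0.0018 -1.    ] F fence [ 0.1076 -0.0786] 0.8609977505949262 op 0.0004717907672276672
```

View pics/t2.png

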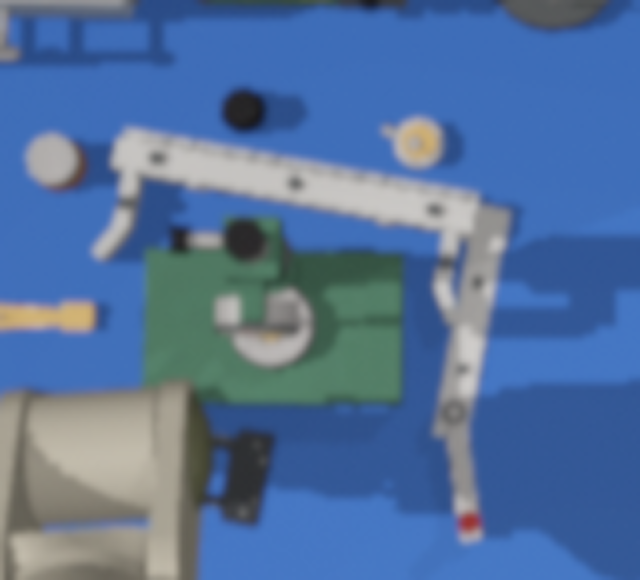

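The picture shows the forearm hiding the finger, with the base and the latch knob (468,522) unmoved. I'll approach gently now.

Request:
{"fn": "move_arm", "kwargs": {
  "motion": "0 0.006 0 0 0; 0 0.006 0 0 0; 0 0.006 0 0 0; 0 0.004 0 0 0; 0 0.002 0 0 0; 0 0.002 0 0 0; 0 0.002 0 0 0; 0 0.002 0 0 0; 0 0.002 0 0 0; 0 0.002 0 0 0"
}}

```text
clock: 3.9
position: [0.5199, 0.154, 0.0229]
tool_rot: [3.131, -0.258, -0.016]
contact_force: [-16.3, 3.7, 5.5]
opening: 0.0002
grip_force: 8.1
```

```bash
python3 -c "
from h import *
st()"
```

```text
t 3.9 world [0.5199 0.154  0.0229] fence [-0.1816  0.0636] toolx yaw-fence 0.0006573691173708263 tilt [-0.0103  0.0013 -0.9999] F fence [-16.7004   0.9992] 5.506271734306071 op 0.0002058887742437088
```

Request:
{"fn": "move_arm", "kwargs": {
  "motion": "0 0 0 -0.0005 0; 0 0.0005 0 -0.0005 0; 0 0.001 0 0 0; 0 0.001 0 0 0; 0 0.001 0 0 0; 0 0.001 0 0 0; 0 0.001 0 0 0; 0 0.001 0 0 0; 0 0.001 0 0 0; 0 0.001 0 0 0"
}}

```text
clock: 5.15
position: [0.5282, 0.1531, 0.0234]
tool_rot: [-3.131, 0.258, 0.017]
contact_force: [-13.1, 7.6, 0.5]
opening: 0.0006
grip_force: 6.8
```

```bash
python3 -c "
from h import *
st()"
```

```text
t 5.15 world [0.5282 0.1531 0.0234] fence [-0.1733  0.0641] toolx yaw-fence 0.0007912125558879324 tilt [-0.0106  0.0006 -0.9999] F fence [-14.1311   5.4004] 0.496558094963701 op 0.0006130314884031236
```

Request:
{"fn": "move_arm", "kwargs": {
  "motion": "0 0.0015 0 0 0; 0 0.0015 0 0 0; 0 0.0015 0 0 0; 0 0.002 0 0 0; 0 0.002 0 0 0; 0 0.002 0 0 0; 0 0.002 0 0 0; 0 0.002 0 0 0; 0 0.0015 0 0 0; 0 0.0015 0 0 0"
}}

```text
clock: 6.4
position: [0.5439, 0.1513, 0.0232]
tool_rot: [-3.129, 0.259, 0.023]
contact_force: [-18.6, 12.6, 3.9]
opening: 0.0006
grip_force: 10.5
```

```bash
python3 -c "
from h import *
st()"
```

```text
t 6.4 world [0.5439 0.1513 0.0232] fence [-0.1575  0.0649] toolx yaw-fence 7.806788701952838e-05 tilt [-0.0145 -0.0005 -0.9999] F fence [-20.4078   9.3889] 3.89357660308115 op 0.0005679374913558357
```

Force is near the limit, so I'm backing off and re-measuring.

Request:
{"fn": "move_arm", "kwargs": {
  "motion": "0 -0.002 -0.001 -0.0005 0; 0 -0.004 0 0 0; 0 -0.01 0 0 0; 0 -0.015 0 0 0; 0 0 0.04 0 0; 0 0 0.04 0 0; 0 0 0.04 0 0; 0 0 0.03 0 0; 0 0 0 0 0; 0 0 0 0 0"
}}

```text
clock: 7.65
position: [0.4948, 0.0078, 0.0254]
tool_rot: [-3.131, 0.259, -0.001]
contact_force: [-0.5, 0.2, -0.6]
opening: 0.0005
grip_force: 0.0
```

```bash
python3 -c "
from h import *
st()
im=camera('top');cv2.imwrite('raw3.png',im[:,:,::-1])
hsv=cv2.cvtColor(im,cv2.COLOR_RGB2HSV);m=cv2.inRange(hsv,(50,60,40),(90,255,200))
v=im[:,:,::-1][150:240,170:290];cv2.imwrite('pics/t3.png',cv2.resize(v,None,fx=5,fy=5,interpolation=cv2.INTER_CUBIC))"
```

```text
t 7.65 world [0.4948 0.0078 0.0254] fence [-0.1823 -0.0847] toolx yaw-fence -9.07048108145514e-05 tilt [ 0.0006 -0.0001 -1.    ] F fence [-0.5086  0.1657] -0.6452962844337685 op 0.0005204949184862772
```

View pics/t3.png

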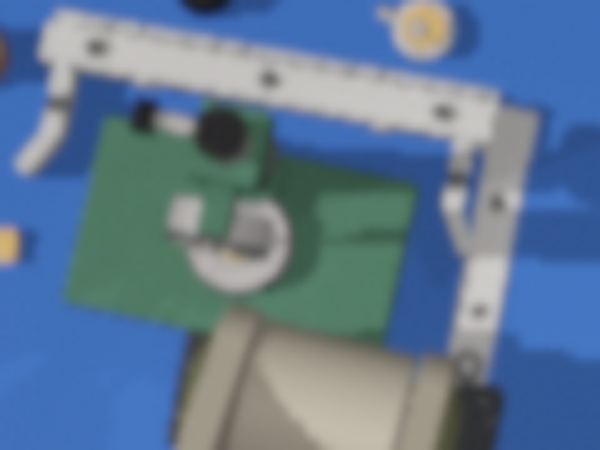

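The picture shows the base rotated: RL (103,118), RR (417,188), FL (65,300). I'll compute the pose.

```bash
cat >> h.py <<'E'
def pose(pts,which,scale,off):
    w=(ray("top",(np.array(pts,float)+.5)/scale-.5+off,.04)[:,:2]-FO)@FR
    M={"FL":(-.06,.1),"FR":(-.06,-.1),"RR":(.06,-.1),"RL":(.06,.1)};m=np.array([M[k] for k in which])
    from scipy.optimize import least_squares
    r=least_squares(lambda p:(np.array([stand(*q,*p) for q in m])-w).ravel(),[-.08,0,0])
    p=r.x;print("pose",p,"res",r.fun,"rear",stand(.06,.1,*p),stand(.06,-.1,*p),"push L,R",stand(-.06,.082,*p),stand(-.06,-.082,*p));return p
E
python3 -c "
from h import *
pose([(103,118),(417,188),(65,300)],['RL','RR','FL'],5,[170,150])"
```

```text
pose [-0.0886 -0.0037 -0.0376] res [ 0.0018 -0.0009  0.0015 -0.0019 -0.0034  0.0028] rear [-0.0249  0.094 ] [-0.0324 -0.1059] push L,R [-0.1455  0.0805] [-0.1516 -0.0834]
```

Request:
{"fn": "move_arm", "kwargs": {
  "motion": "0 0.006 0 0 0; 0 0.005 0 0 0; 0 0.003 0 0 0; 0 0.002 0 0 0; 0 0.002 0 0 0; 0 0.0015 0 0 0; 0 0.0015 0.0002 -0.0003 0; 0 0.0015 0.0005 -0.0003 0; 0 0.0015 0.0005 -0.0003 0; 0 0.0015 0.0005 -0.0001 0"
}}

```text
clock: 8.95
position: [0.5165, 0.0022, 0.0254]
tool_rot: [-3.13, 0.259, 0.012]
contact_force: [-10.6, 1.1, -0.0]
opening: 0.0007
grip_force: 5.6
```

```bash
python3 -c "
from h import *
st()"
```

```text
t 8.95 world [0.5165 0.0022 0.0254] fence [-0.16   -0.0867] toolx yaw-fence -6.0203122614982396e-05 tilt [-0.008  -0.0005 -1.    ] F fence [-10.6667  -0.6912] -0.016697279103009555 op 0.0006937985304598506
```

Request:
{"fn": "move_arm", "kwargs": {
  "motion": "0 0.0012 0.0005 0 0; 0 0.0012 0.0005 0 0; 0 0.0015 0.0006 0 0; 0 0.0015 0.0006 0 0; 0 0.0015 0.0006 0 0; 0 0.0015 0.0006 0 0; 0 0.0015 0.0006 0 0; 0 0.0015 0.0006 0 0; 0 0.0012 0.0005 0 0; 0 0.0012 0.0005 0 0"
}}

```text
clock: 10.2
position: [0.5275, -0.0061, 0.0253]
tool_rot: [-3.131, 0.257, 0.019]
contact_force: [-19.1, -1.9, 5.8]
opening: 0.0003
grip_force: 9.0
```

```bash
python3 -c "
from h import *
st()"
```

```text
t 10.2 world [ 0.5275 -0.0061  0.0253] fence [-0.1478 -0.093 ] toolx yaw-fence 0.0008875199812790335 tilt [-0.012   0.0009 -0.9999] F fence [-18.4864  -5.0003] 5.79006831774573 op 0.0003061383817040954
```

Request:
{"fn": "move_arm", "kwargs": {
  "motion": "0 0 0.0003 -0.0006 0; 0 0.0005 0.0004 -0.0005 0; 0 0.001 0.0005 -0.0002 0; 0 0.001 0.0005 0 0; 0 0.001 0.0005 -0.0001 0; 0 0.001 0.0005 0 0; 0 0.001 0.0005 -0.0001 0; 0 0.001 0.0005 0 0; 0 0.001 0.0005 -0.0001 0; 0 0.001 0.0005 0 0"
}}

```text
clock: 11.45
position: [0.5365, -0.0124, 0.0264]
tool_rot: [3.131, -0.258, -0.014]
contact_force: [-10.7, -4.4, -3.6]
opening: 0.0006
grip_force: 5.3
```

```bash
python3 -c "
from h import *
st()"
```

```text
t 11.45 world [ 0.5365 -0.0124  0.0264] fence [-0.1379 -0.0978] toolx yaw-fence 0.000543642779239295 tilt [-0.0092  0.0009 -1.    ] F fence [-9.8728 -6.0746] -3.611881550103747 op 0.0006067215935489484
```

Request:
{"fn": "move_arm", "kwargs": {
  "motion": "0 -0.003 -0.001 0 0; 0 -0.008 0 0 0; 0 -0.02 0 0 0; 0 -0.018 0 0 0; 0 0 -0.05 0.0005 0; 0 0 -0.055 0.0005 0; 0 0 -0.055 0 0; 0 0 -0.011 0 0; 0 0 0 0 0; 0 0 0 0 0"
}}

```text
clock: 12.7
position: [0.5198, 0.1639, 0.0269]
tool_rot: [3.131, -0.261, -0.0]
contact_force: [-1.1, -0.3, -0.8]
opening: 0.0004
grip_force: 0.0
```

```bash
python3 -c "
from h import *
st()
im=camera('top')
v=im[:,:,::-1][150:240,170:290];cv2.imwrite('pics/t4.png',cv2.resize(v,None,fx=5,fy=5,interpolation=cv2.INTER_CUBIC))"
```

```text
t 12.7 world [0.5198 0.1639 0.0269] fence [-0.1834  0.0734] toolx yaw-fence -0.0016533910528721552 tilt [-0.0001  0.0002 -1.    ] F fence [-1.0374 -0.4384] -0.815592482861181 op 0.0004390072724417531
```

View pics/t4.png

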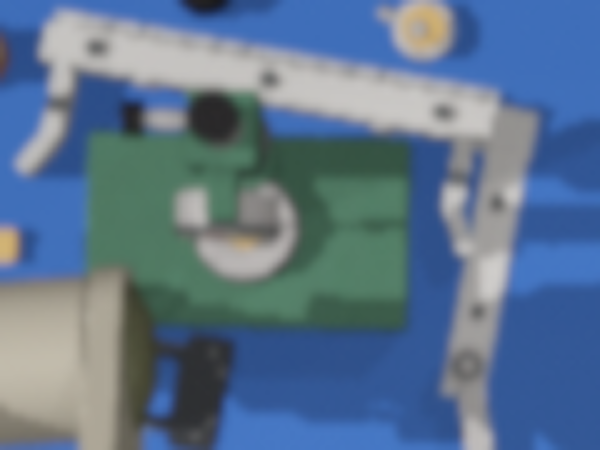

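The base is now parallel to the image: RL (88,132), RR (410,142), FR (407,328).

```bash
python3 -c "
from h import *
pose([(88,132),(410,142),(407,328)],['RL','RR','FR'],5,[170,150])"
```

```text
pose [-0.0798 -0.0057  0.1653] res [-0.0001  0.0005  0.0024 -0.0001 -0.0024 -0.0004] rear [-0.0371  0.1028] [-0.0041 -0.0945] push L,R [-0.1525  0.0653] [-0.1255 -0.0965]
```

Request:
{"fn": "move_arm", "kwargs": {
  "motion": "0 0.006 0 0 0; 0 0.006 0 0 0; 0 0.004 0 0 0; 0 0.002 0 0 0; 0 0.002 0 0 0; 0 0.0015 0 0 0; 0 0.0015 -0.0003 -0.0003 0; 0 0.0015 -0.0006 -0.0003 0; 0 0.0015 -0.0009 -0.0003 0; 0 0.0015 -0.0009 -0.0003 0"
}}

```text
clock: 14.0
position: [0.5436, 0.1644, 0.0269]
tool_rot: [-3.131, 0.258, 0.015]
contact_force: [-11.7, 6.1, 0.4]
opening: 0.0004
grip_force: 6.4
```

```bash
python3 -c "
from h import *
st()"
```

```text
t 14.0 world [0.5436 0.1644 0.0269] fence [-0.16    0.0778] toolx yaw-fence 0.0007489637186647857 tilt [-0.0094  0.0007 -1.    ] F fence [-12.5294   4.1387] 0.39773398923521475 op 0.0004261903103217483
```

Request:
{"fn": "move_arm", "kwargs": {
  "motion": "0 0.0012 -0.0009 -0.0002 0; 0 0.0012 -0.0009 -0.0002 0; 0 0.0013 -0.0009 -0.0001 0; 0 0.0013 -0.0009 -0.0001 0; 0 0.0013 -0.0008 -0.0001 0; 0 0.0013 -0.0008 -0.0001 0; 0 0.0013 -0.0008 -0.0001 0; 0 0.0013 -0.0008 -0.0001 0; 0 0.0013 -0.0008 -0.0001 0; 0 0.0013 -0.0008 -0.0001 0"
}}

```text
clock: 15.25
position: [0.5584, 0.1703, 0.0278]
tool_rot: [3.131, -0.258, -0.012]
contact_force: [-8.5, 4.6, -3.2]
opening: 0.0005
grip_force: 4.3
```

```bash
python3 -c "
from h import *
st()"
```

```text
t 15.25 world [0.5584 0.1703 0.0278] fence [-0.1463  0.0861] toolx yaw-fence 0.0005806310036529649 tilt [-0.0076  0.0007 -1.    ] F fence [-9.1342  3.094 ] -3.2450152891544874 op 0.00045106459600683903
```

Request:
{"fn": "move_arm", "kwargs": {
  "motion": "0 0.0014 -0.0007 0 0; 0 0.0014 -0.0007 0 0; 0 0.0014 -0.0007 0 0; 0 0.0014 -0.0007 -0.0001 0; 0 0.0014 -0.0006 0 0; 0 0.0014 -0.0006 -0.0001 0; 0 0.0014 -0.0006 0 0; 0 0.0014 -0.0006 -0.0001 0; 0 0.0014 -0.0006 0 0; 0 0.0012 -0.0005 0 0"
}}

```text
clock: 16.5
position: [0.5723, 0.1753, 0.028]
tool_rot: [-3.129, 0.258, 0.015]
contact_force: [-11.4, 10.2, -2.1]
opening: -0.0001
grip_force: 6.7
```

```bash
python3 -c "
from h import *
st()"
```

```text
t 16.5 world [0.5723 0.1753 0.028 ] fence [-0.1334  0.0932] toolx yaw-fence 0.00022178311559176156 tilt [-0.0096 -0.0006 -1.    ] F fence [-12.9386   8.2273] -2.111354550335905 op -7.131194186684744e-05
```

Request:
{"fn": "move_arm", "kwargs": {
  "motion": "0 -0.003 -0.001 0 0; 0 -0.008 0 0 0; 0 -0.018 0 0 0; 0 -0.013 0 0 0; 0 0 0.05 0.0005 0; 0 0 0.055 0.0005 0; 0 0 0.055 0 0; 0 0 0.019 0 0; 0 0 0 0 0; 0 0 0 0 0"
}}

```text
clock: 17.75
position: [0.5055, 0.0055, 0.0287]
tool_rot: [-3.131, 0.258, -0.001]
contact_force: [0.4, -0.0, 0.1]
opening: 0.0003
grip_force: 0.0
```

```bash
python3 -c "
from h import *
st()
im=camera('top')
v=im[:,:,::-1][150:240,170:290];cv2.imwrite('pics/t5.png',cv2.resize(v,None,fx=5,fy=5,interpolation=cv2.INTER_CUBIC))"
```

```text
t 17.75 world [0.5055 0.0055 0.0287] fence [-0.1714 -0.0852] toolx yaw-fence 0.00036387452417296906 tilt [ 0.0005 -0.0001 -1.    ] F fence [0.3657 0.0394] 0.11545067595980876 op 0.0002669449425182227
```

View pics/t5.png

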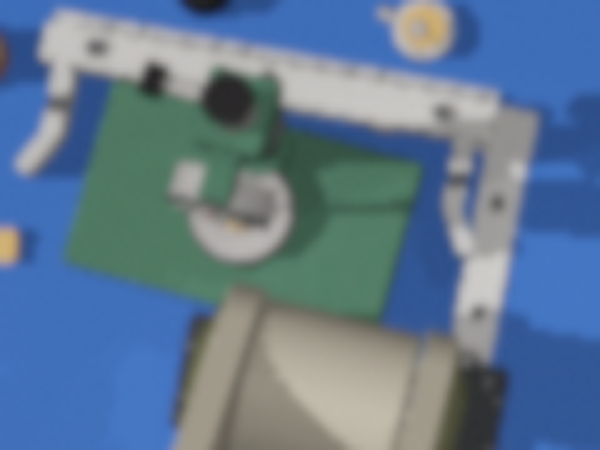

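The base now has RL (118,82), RR (422,163) and FL (65,260), with the left rear nearly at its button.

```bash
python3 -c "
from h import *
pose([(118,82),(422,163),(65,260)],['RL','RR','FL'],5,[170,150])"
```

```text
pose [-0.0689 -0.0026 -0.085 ] res [ 0.0024  0.0017  0.0005 -0.0033 -0.0029  0.0015] rear [-0.0006  0.0919] [-0.0176 -0.1074] push L,R [-0.1217  0.0842] [-0.1356 -0.0793]
```

Request:
{"fn": "move_arm", "kwargs": {
  "motion": "0 0.007 0 0 0; 0 0.006 0 0 0; 0 0.004 0 0 0; 0 0.003 0 0 0; 0 0.002 0 0 0; 0 0.0015 0 0 0; 0 0.0015 0.0002 -0.0003 0; 0 0.0015 0.0005 -0.0003 0; 0 0.0015 0.0006 -0.0003 0; 0 0.0015 0.0006 -0.0003 0"
}}

```text
clock: 19.05
position: [0.5306, -0.0012, 0.0287]
tool_rot: [-3.13, 0.258, 0.014]
contact_force: [-12.8, 0.2, 0.4]
opening: 0.0007
grip_force: 8.6
```

```bash
python3 -c "
from h import *
st()"
```

```text
t 19.05 world [ 0.5306 -0.0012  0.0287] fence [-0.1456 -0.0877] toolx yaw-fence 0.0004828089513338185 tilt [-0.0093  0.0001 -1.    ] F fence [-12.6512  -1.9078] 0.40670953341519583 op 0.0006785648801235551
```

Request:
{"fn": "move_arm", "kwargs": {
  "motion": "0 0.001 0.0006 -0.0003 0; 0 0.0011 0.0006 -0.0002 0; 0 0.0011 0.0006 -0.0001 0; 0 0.0011 0.0006 -0.0001 0; 0 0.0011 0.0006 -0.0001 0; 0 0.0011 0.0006 -0.0001 0; 0 0.0011 0.0006 -0.0001 0; 0 0.0011 0.0006 0 0; 0 0.0011 0.0006 0 0; 0 0.0011 0.0006 0 0"
}}

```text
clock: 20.3
position: [0.5403, -0.0095, 0.0294]
tool_rot: [3.131, -0.258, -0.015]
contact_force: [-11.8, -2.1, -2.6]
opening: 0.0004
grip_force: 5.9
```

```bash
python3 -c "
from h import *
st()"
```

```text
t 20.3 world [ 0.5403 -0.0095  0.0294] fence [-0.1346 -0.0943] toolx yaw-fence 0.0004230952697158452 tilt [-0.0095  0.0008 -1.    ] F fence [-11.2825  -3.9878] -2.565831800681528 op 0.00035259566140981747
```

Request:
{"fn": "move_arm", "kwargs": {
  "motion": "0 0.0004 0.0002 0 0; 0 0.0004 0.0002 0 0; 0 0.0004 0.0002 0 0; 0 0.0004 0.0002 0 0; 0 0.0003 0.0002 0 0; 0 0.0003 0.0001 0 0; 0 0.0003 0.0001 0 0; 0 0.0003 0.0001 0 0; 0 0.0002 0 0 0; 0 0 0 0 0"
}}

```text
clock: 21.55
position: [0.5423, -0.0112, 0.0293]
tool_rot: [3.131, -0.258, -0.018]
contact_force: [-15.1, -4.1, -0.3]
opening: 0.0005
grip_force: 7.2
```

```bash
python3 -c "
from h import *
st()"
```

```text
t 21.55 world [ 0.5423 -0.0112  0.0293] fence [-0.1324 -0.0956] toolx yaw-fence 0.0006435026595062732 tilt [-0.0112  0.001  -0.9999] F fence [-14.1856  -6.5182] -0.2705608102166041 op 0.0005452854003232911
```

Request:
{"fn": "move_arm", "kwargs": {
  "motion": "0 -0.003 -0.001 0 0; 0 -0.008 0 0 0; 0 -0.013 0 0 0; 0 0 -0.03 0.0005 0; 0 0 -0.055 0.0005 0; 0 0 -0.055 0 0; 0 0 -0.037 0 0; 0 0 0 0 0; 0 0 0 0 0; 0 0 0 0 0"
}}

```text
clock: 22.8
position: [0.5522, 0.1669, 0.0298]
tool_rot: [3.131, -0.262, -0.0]
contact_force: [-0.2, 0.4, 0.7]
opening: 0.0004
grip_force: 0.0
```

```bash
python3 -c "
from h import *
st()
im=camera('top')
v=im[:,:,::-1][150:240,170:290];cv2.imwrite('pics/t6.png',cv2.resize(v,None,fx=5,fy=5,interpolation=cv2.INTER_CUBIC))"
```

```text
t 22.8 world [0.5522 0.1669 0.0298] fence [-0.1519  0.0817] toolx yaw-fence -0.0017750798798825962 tilt [-0.      0.0001 -1.    ] F fence [-0.3092  0.3946] 0.6901133992746501 op 0.000357989027525691
```

View pics/t6.png

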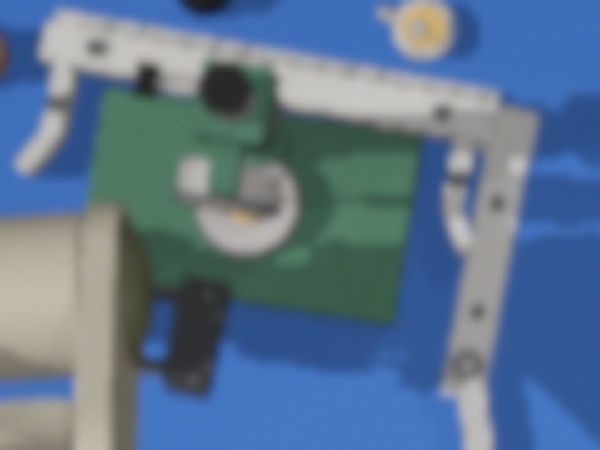

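RL is at (103,90), RR at (421,138) and FR at (393,325). Both rear corners are within about a centimetre of the buttons.

```bash
python3 -c "
from h import *
pose([(103,90),(421,138),(393,325)],['RL','RR','FR'],5,[170,150])"
```

```text
pose [-0.0654 -0.0033  0.0391] res [ 0.0002  0.0007  0.0013 -0.0002 -0.0016 -0.0005] rear [-0.0094  0.099 ] [-0.0016 -0.1008] push L,R [-0.1286  0.0763] [-0.1222 -0.0876]
```

Request:
{"fn": "move_arm", "kwargs": {
  "motion": "0 0.004 0 0 0; 0 0.003 0 0 0; 0 0.002 0 0 0; 0 0.0015 0 0 0; 0 0.0012 0 0 0; 0 0.0012 0 0 0; 0 0.0012 -0.0002 -0.0002 0; 0 0.0012 -0.0004 -0.0003 0; 0 0.0012 -0.0005 -0.0003 0; 0 0.0012 -0.0005 -0.0003 0"
}}

```text
clock: 24.1
position: [0.5674, 0.1668, 0.03]
tool_rot: [3.13, -0.258, -0.011]
contact_force: [-9.5, -0.9, -0.4]
opening: 0.0002
grip_force: 4.5
```

```bash
python3 -c "
from h import *
st()"
```

```text
t 24.1 world [0.5674 0.1668 0.03  ] fence [-0.1369  0.084 ] toolx yaw-fence 0.00022419708103377234 tilt [-0.0067  0.0016 -1.    ] F fence [-9.2208 -2.4643] -0.4446745202051738 op 0.00023819827947663984
```

Request:
{"fn": "move_arm", "kwargs": {
  "motion": "0 0.0009 -0.0004 -0.0002 0; 0 0.0009 -0.0004 -0.0002 0; 0 0.0009 -0.0004 -0.0001 0; 0 0.0009 -0.0004 -0.0001 0; 0 0.0009 -0.0004 -0.0001 0; 0 0.0008 -0.0004 -0.0001 0; 0 0.0008 -0.0003 0 0; 0 0.0006 -0.0003 0 0; 0 0.0005 -0.0002 0 0; 0 0.0004 -0.0002 0 0"
}}

```text
clock: 25.35
position: [0.5723, 0.169, 0.0299]
tool_rot: [3.129, -0.258, -0.023]
contact_force: [-20.7, -1.3, 3.8]
opening: 0.0001
grip_force: 10.3
```

```bash
python3 -c "
from h import *
st()"
```

```text
t 25.35 world [0.5723 0.169  0.0299] fence [-0.1324  0.0871] toolx yaw-fence 0.0001564810241075909 tilt [-0.0146  0.0034 -0.9999] F fence [-20.1669  -4.6662] 3.8017779079383662 op 6.65317056933913e-05
```

Request:
{"fn": "move_arm", "kwargs": {
  "motion": "0 -0.0005 0 -0.0005 0; 0 0 0.0005 -0.0005 0; 0 0 0.0004 -0.0005 0; 0 0 0 -0.0002 0; 0 0.0003 0 0 0; 0 0.0003 0 0 0; 0 0.0003 0 0 0; 0 0.0003 0 0 0; 0 0 0 0 0; 0 0 0 0 0"
}}

```text
clock: 26.6
position: [0.5723, 0.1688, 0.0306]
tool_rot: [3.13, -0.258, -0.026]
contact_force: [-18.9, 3.5, -4.6]
opening: 0.0006
grip_force: 9.5
```

```bash
python3 -c "
from h import *
st()"
```

```text
t 26.6 world [0.5723 0.1688 0.0306] fence [-0.1324  0.0868] toolx yaw-fence 0.0002452486624958672 tilt [-0.0163  0.0024 -0.9999] F fence [-19.1943   0.3953] -4.5616418361976105 op 0.0005543226876515965
```

The left side has stopped, probably on its button. Going to the right corner.

Request:
{"fn": "move_arm", "kwargs": {
  "motion": "0 -0.003 0 0 0; 0 -0.007 0 0 0; 0 -0.01 0 0 0; 0 0 0.03 0.0005 0; 0 0 0.055 0.001 0; 0 0 0.055 0.001 0; 0 0 0.036 0 0; 0 0.002 0 0 0; 0 0.003 0 0 0; 0 0.003 0 0 0"
}}

```text
clock: 27.85
position: [0.5382, -0.0027, 0.031]
tool_rot: [-3.131, 0.257, -0.001]
contact_force: [0.3, 0.6, -0.5]
opening: 0.0004
grip_force: 0.0
```

```bash
python3 -c "
from h import *
st()"
```

```text
t 27.85 world [ 0.5382 -0.0027  0.031 ] fence [-0.1378 -0.0879] toolx yaw-fence 0.0013221011830168716 tilt [ 0.0005 -0.0001 -1.    ] F fence [0.1978 0.5964] -0.4672762410402974 op 0.0004071759799677782
```

Request:
{"fn": "move_arm", "kwargs": {
  "motion": "0 0 0 0.003 0; 0 0.0008 0 0 0; 0 0.0008 0 0 0; 0 0.0008 0 0 0; 0 0.0008 0 0 0; 0 0.0008 0.0002 -0.0002 0; 0 0.0008 0.0003 -0.0003 0; 0 0.0008 0.0003 -0.0003 0; 0 0.0008 0.0003 -0.0003 0; 0 0.0007 0.0003 -0.0003 0"
}}

```text
clock: 29.1
position: [0.5422, -0.0055, 0.0283]
tool_rot: [-3.13, 0.259, 0.01]
contact_force: [-7.6, 3.0, -3.4]
opening: 0.0004
grip_force: 3.8
```

```bash
python3 -c "
from h import *
st()"
```

```text
t 29.1 world [ 0.5422 -0.0055  0.0283] fence [-0.1334 -0.09  ] toolx yaw-fence 8.293281573809597e-05 tilt [-0.0064 -0.0006 -1.    ] F fence [-8.011   1.6719] -3.362281554553049 op 0.0004432733884699198
```

Request:
{"fn": "move_arm", "kwargs": {
  "motion": "0 0.0006 0.0003 0 0; 0 0.0006 0.0003 0 0; 0 0.0005 0.0003 0 0; 0 0.0005 0.0003 0 0; 0 0.0004 0.0002 0 0; 0 0.0004 0.0002 0 0; 0 0.0003 0.0001 0 0; 0 0.0002 0 0 0; 0 0 0 0 0; 0 0 0 0 0"
}}

```text
clock: 30.35
position: [0.543, -0.0064, 0.0279]
tool_rot: [-3.128, 0.258, 0.019]
contact_force: [-16.8, 8.1, 4.1]
opening: 0.0004
grip_force: 8.6
```

```bash
python3 -c "
from h import *
st()"
```

```text
t 30.35 world [ 0.543  -0.0064  0.0279] fence [-0.1325 -0.0908] toolx yaw-fence 0.00073814036407574 tilt [-0.0124 -0.0019 -0.9999] F fence [-17.8678   5.2494] 4.092549521919346 op 0.00043198097059205003
```

Request:
{"fn": "move_arm", "kwargs": {
  "motion": "0 0 0 -0.0005 0; 0 0 0 -0.0005 0; 0 0 0 -0.0005 0; 0 0.0003 0 0 0; 0 0.0003 0 0 0; 0 0 0 0 0; 0 0 0 0 0; 0 0 0 0 0; 0 0 0 0 0; 0 0 0 0 0"
}}

```text
clock: 31.6
position: [0.543, -0.0067, 0.0286]
tool_rot: [-3.128, 0.258, 0.022]
contact_force: [-16.5, 6.0, -1.9]
opening: 0.0008
grip_force: 8.3
```

```bash
python3 -c "
from h import *
st()"
```

```text
t 31.6 world [ 0.543  -0.0067  0.0286] fence [-0.1325 -0.0911] toolx yaw-fence 0.0006891911530483852 tilt [-0.0144 -0.0015 -0.9999] F fence [-17.2611   3.1623] -1.8508649054063953 op 0.0007747407833827664
```

Request:
{"fn": "move_arm", "kwargs": {
  "motion": "0 -0.003 0 0 0; 0 -0.007 0 0 0; 0 -0.01 0 0 0; 0 0 -0.03 0.0005 0; 0 0 -0.055 0.0005 0; 0 0 -0.055 0.0005 0; 0 0 -0.036 0 0; 0 0.004 0 0 0; 0 0.004 0 0 0; 0 0.003 0 0 0"
}}

```text
clock: 32.85
position: [0.5688, 0.1651, 0.0294]
tool_rot: [3.131, -0.262, 0.0]
contact_force: [-0.3, -0.5, 0.2]
opening: 0.0006
grip_force: 0.0
```

Request:
{"fn": "move_arm", "kwargs": {
  "motion": "0 0.0015 0 0 0; 0 0.001 0 0 0; 0 0.0008 0 0 0; 0 0.0008 0 0 0; 0 0.0008 -0.0002 -0.0002 0; 0 0.0008 -0.0003 -0.0003 0; 0 0.0006 -0.0003 -0.0003 0; 0 0.0006 -0.0002 -0.0003 0; 0 0 0 0 0; 0 0 0 0 0"
}}

```text
clock: 34.1
position: [0.5716, 0.1661, 0.0291]
tool_rot: [3.129, -0.259, -0.015]
contact_force: [-12.6, -1.8, 0.9]
opening: 0.0005
grip_force: 6.4
```

```bash
python3 -c "
from h import *
st()
im=camera('top')
v=im[:,:,::-1][150:240,170:290];cv2.imwrite('pics/t7.png',cv2.resize(v,None,fx=5,fy=5,interpolation=cv2.INTER_CUBIC))"
```

```text
t 34.1 world [0.5716 0.1661 0.0291] fence [-0.1326  0.0841] toolx yaw-fence 5.712481331734964e-05 tilt [-0.0094  0.0025 -1.    ] F fence [-12.1474  -3.8795] 0.8936466807412793 op 0.0004876265599416305
```

View pics/t7.png

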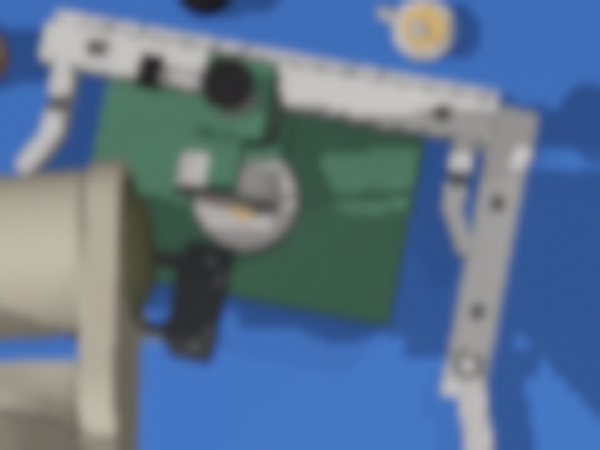

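RL (107,83), RR (422,142) and FR (390,326) lie parallel to the rail, and both corners press solidly at the same depth, so the stand is home. Next is the latch knob.

Request:
{"fn": "move_arm", "kwargs": {
  "motion": "0 -0.003 0 0 0; 0 -0.008 0 0 0; 0 -0.025 0 0 0; 0 -0.03 0 -0.03 0; 0.05 -0.017 0.04 -0.03 0; 0.05 0 0.06 0 0; 0.05 0 0.06 0 0; 0.05 0 0.06 0 0; 0.05 0 0.045 0 0; 0.05 0 0 0 0",
  "force": 15
}}

```text
clock: 35.4
position: [0.45, -0.0839, 0.0907]
tool_rot: [3.129, -0.266, 0.003]
contact_force: [0.1, 0.8, 0.2]
opening: 0.05
grip_force: 0.0
```

```bash
python3 -c "
from h import *
st()
im=camera('top');hsv=cv2.cvtColor(im,cv2.COLOR_RGB2HSV)
for n in('scene','top'):
  im=camera(n);h=cv2.cvtColor(im,cv2.COLOR_RGB2HSV);m=(cv2.inRange(h,(0,150,70),(6,255,255))|cv2.inRange(h,(174,150,70),(180,255,255)))
  k,l,s,c=cv2.connectedComponentsWithStats(m);print(n,s[1:],c[1:])
print('expected knob',*[proj(n,[.4462,-.0814,.04]) for n in('scene','top')])"
```

```text
t 35.4 world [ 0.45   -0.0839  0.0907] fence [-0.2115 -0.1826] toolx yaw-fence -0.0045883109064821515 tilt [ 0.0019  0.0007 -1.    ] F fence [-0.0464  0.7933] 0.2220263698451157 op 0.050023134855128326
scene [[223 171   6  10  49]
 [323 287   6  13  49]] [[225.9388 175.2449]
 [325.5714 292.7755]]
top [[290  87   2   2   3]] [[290.3333  87.3333]]
expected knob [[225.6373 175.7398]] [[266.7207 249.8906]]
```

Request:
{"fn": "move_arm", "kwargs": {
  "motion": "0.05 -0.004 -0.002 0.015 0; 0.05 0 0 0.015 0; 0.05 0 0 0.015 0; 0.05 0 0 0.015 0; 0.05 0 0 0 0; 0.015 0 0 0 0; 0.015 0 0 0 0; 0.015 0 0 0 0; 0.015 0 0 0 0; 0.015 0 0 0 0"
}}

```text
clock: 36.8
position: [0.4462, -0.0789, 0.0305]
tool_rot: [3.131, -0.259, -0.0]
contact_force: [-2.3, -0.6, 4.0]
opening: 0.0172
grip_force: 15.0
```

```bash
python3 -c "
from h import *
st()
b=1.875;P=lambda b:np.array([-.135-.085*np.sin(b),-.155+.085*np.cos(b)])
B=np.linspace(1.875,0,21);d=np.diff(np.array([P(b) for b in B]),axis=0)
for q in d: print(round(q[0],4),round(-q[1],4))"
```

```text
t 36.8 world [ 0.4462 -0.0789  0.0305] fence [-0.2161 -0.1782] toolx yaw-fence -0.0002343270591048663 tilt [-0.0001  0.0002 -1.    ] F fence [-2.1283 -1.0103] 4.0467863651938325 op 0.017167878653882366
-0.002 -0.0077
-0.0013 -0.0079
-0.0006 -0.0079
0.0002 -0.008
0.0009 -0.0079
0.0017 -0.0078
0.0024 -0.0076
0.0031 -0.0073
0.0038 -0.007
0.0044 -0.0066
0.005 -0.0062
0.0056 -0.0057
0.0061 -0.0052
0.0065 -0.0046
0.0069 -0.0039
0.0073 -0.0033
0.0075 -0.0026
0.0077 -0.0018
0.0079 -0.0011
0.008 -0.0004
```

Knob gripped. I'll swing it in along its arc.

Request:
{"fn": "move_arm", "kwargs": {
  "motion": "0.015 -0.002 -0.0077 0 0; 0.015 -0.0013 -0.0079 0 0; 0.015 -0.0006 -0.0079 0 0; 0.015 0.0002 -0.008 0 0; 0.015 0.0009 -0.0079 0 0; 0.015 0.0017 -0.0078 0 0; 0.015 0.0024 -0.0076 0 0; 0.015 0.0031 -0.0073 0 0; 0.015 0.0038 -0.007 0 0; 0.015 0.0044 -0.0066 0 0"
}}

```text
clock: 38.05
position: [0.4715, -0.0058, 0.0303]
tool_rot: [-3.131, 0.259, 0.0]
contact_force: [-3.4, -3.6, -0.6]
opening: 0.0171
grip_force: 15.0
```

```bash
python3 -c "
from h import *
st()"
```

```text
t 38.05 world [ 0.4715 -0.0058  0.0303] fence [-0.2031 -0.1019] toolx yaw-fence -0.0001810706912354909 tilt [-0.0002 -0.0001 -1.    ] F fence [-2.7949 -4.115 ] -0.560456861244537 op 0.01705333700697283
```

Request:
{"fn": "move_arm", "kwargs": {
  "motion": "0.015 0.005 -0.0060 0 0; 0.015 0.0056 -0.0055 0 0; 0.015 0.0061 -0.005 0 0; 0.015 0.0065 -0.0044 0 0; 0.015 0.0069 -0.0037 0 0; 0.015 0.0073 -0.003 0 0; 0.015 0.0075 -0.0022 0 0; 0.015 0.0077 -0.0014 0 0; 0.015 0.006 -0.0005 0 0; 0.015 0.003 0 0 0"
}}

```text
clock: 39.3
position: [0.5376, 0.0161, 0.0303]
tool_rot: [-3.129, 0.259, -0.0]
contact_force: [-2.1, 8.4, -0.4]
opening: 0.0174
grip_force: 15.0
```

```bash
python3 -c "
from h import *
st()"
```

```text
t 39.3 world [0.5376 0.0161 0.0303] fence [-0.1415 -0.0695] toolx yaw-fence -0.00041085456823838906 tilt [-0.0002 -0.0022 -1.    ] F fence [-3.4856  7.9665] -0.41971918843752065 op 0.017404958907309344
```

Request:
{"fn": "move_arm", "kwargs": {
  "motion": "0.015 0.0015 -0.001 0 0; 0.015 0.0015 -0.0005 0 0; 0.015 0.0015 0 0 0; 0.015 0.001 0 0 0; 0.015 0.001 0 0 0; 0.015 0.001 0 0 0; 0.015 0.0005 0 0 0; 0.015 0 0 0 0; 0.015 0 0 0 0; 0.015 0 0 0 0"
}}

```text
clock: 40.55
position: [0.5454, 0.0153, 0.0303]
tool_rot: [-3.13, 0.259, -0.0]
contact_force: [-2.9, 5.5, -1.7]
opening: 0.0171
grip_force: 15.0
```

```bash
python3 -c "
from h import *
st()"
```

```text
t 40.55 world [0.5454 0.0153 0.0303] fence [-0.1337 -0.069 ] toolx yaw-fence -0.0003310876990541278 tilt [ 0.0001 -0.0005 -1.    ] F fence [-3.7543  4.9783] -1.6941928554658274 op 0.017099508446656864
```

Request:
{"fn": "move_arm", "kwargs": {
  "motion": "0.017 -0.001 0 0 0; 0.025 0 0 0 0; 0.045 0 0 0 0; 0.045 0 0 0 0; 0.045 0 0 -0.01 0; 0.045 0 0 -0.03 0; 0.045 -0.03 0 -0.04 0; 0.045 -0.05 0 -0.02 0; 0.045 -0.05 0 0 0; 0.045 0 0 0 0"
}}

```text
clock: 41.8
position: [0.4134, 0.0373, 0.1312]
tool_rot: [3.131, -0.258, -0.001]
contact_force: [1.4, -1.0, 0.1]
opening: 0.0447
grip_force: 0.0
```

```bash
python3 -c "
from h import *
st()
def P(a):
  b=2.27-a;return np.r_[FO+FR@np.array([-.135-.085*np.sin(b),-.155+.085*np.cos(b)]),.037]
for n in('scene','top'):
  im=camera(n);h=cv2.cvtColor(im,cv2.COLOR_RGB2HSV);m=(cv2.inRange(h,(0,150,70),(6,255,255))|cv2.inRange(h,(174,150,70),(180,255,255)))
  k,l,s,c=cv2.connectedComponentsWithStats(m);print(n,s[1:],c[1:])
  print([ (a,proj(n,P(a))) for a in (2.1,2.2,2.27)])"
```

```text
t 41.8 world [0.4134 0.0373 0.1312] fence [-0.2675 -0.069 ] toolx yaw-fence 0.0003238057398451122 tilt [-0.0005  0.0001 -1.    ] F fence [ 1.563  -0.7329] 0.14668398796709192 op 0.04470070328327569
scene [[271 175   5  11  47]
 [323 287   6  13  49]] [[272.9362 180.0213]
 [325.5714 292.7755]]
[(2.1, array([[270.1663, 179.2838]])), (2.2, array([[271.8048, 180.9623]])), (2.27, array([[272.8072, 182.2077]]))]
top [[290  87   2   2   3]
 [235 217   3   3   8]] [[290.3333  87.3333]
 [235.875  218.125 ]]
[(2.1, array([[235.6452, 222.0646]])), (2.2, array([[235.8341, 219.3054]])), (2.27, array([[236.1296, 217.3925]]))]
```

```bash
python3 -c "
from h import *
st()
for a in (2.1,2.2,2.27):
  b=2.27-a;p=FO+FR@np.array([-.135-.085*np.sin(b),-.155+.085*np.cos(b)]);print(a,proj('top',np.r_[p,.052]))
s=(ray('scene',[[272.9,180.0]],.037)[0,:2]-FO)@FR;print(s)
s=(ray('top',[[235.9,218.1]],.052)[0,:2]-FO)@FR;print(s)"
```

```text
t 41.9 world [0.4168 0.0364 0.1312] fence [-0.264  -0.0693] toolx yaw-fence -0.00021372325611898613 tilt [ 0.0022  0.0001 -1.    ] F fence [1.414  0.5326] 1.137221373170045 op 0.04469584102416469
2.1 [[235.3928 221.9544]]
2.2 [[235.5839 219.1662]]
2.27 [[235.8826 217.2332]]
[-0.1433 -0.0656]
[-0.1376 -0.0705]
```

The latch looks closed. I'll make one light confirming push on the knob with shut fingers.

Request:
{"fn": "move_arm", "kwargs": {
  "motion": "0 0.04 0 0 0; 0 0.046 0 0.046 0; 0 0 0 0.049 0; 0 0.01 0 0 0; 0 0.004 0 0 0; 0 0.002 0 0 0; 0 0.0015 0 0 0; 0 0.0015 0 0 0; 0 0.0015 0 0 0; 0 0.001 0 0 0"
}}

```text
clock: 43.15
position: [0.5204, 0.0192, 0.0372]
tool_rot: [3.131, -0.259, 0.0]
contact_force: [0.3, 0.0, -0.5]
opening: 0.0007
grip_force: 0.0
```

```bash
python3 -c "
from h import *
st()"
```

```text
t 43.15 world [0.5204 0.0192 0.0372] fence [-0.159  -0.0692] toolx yaw-fence -0.00018077061474638945 tilt [ 0.0001 -0.     -1.    ] F fence [0.3278 0.0851] -0.4687336353026513 op 0.0006568089109714836
```

Request:
{"fn": "move_arm", "kwargs": {
  "motion": "0 0.001 0 0 0; 0 0.001 0 0 0; 0 0.001 0 0 0; 0 0.001 0 0 0; 0 0 0 0 0; 0 -0.004 0 0 0; 0 -0.03 0 0 0; 0 -0.05 0 -0.03 0; 0 -0.04 0 -0.05 0; 0 0 0 0 0"
}}

```text
clock: 44.4
position: [0.4023, 0.039, 0.1186]
tool_rot: [3.13, -0.258, 0.009]
contact_force: [0.1, -0.6, -1.1]
opening: 0.0005
grip_force: 0.0
```

```bash
python3 -c "
from h import *
s=st();print(hand_in())"
```

```text
t 44.4 world [0.4023 0.039  0.1186] fence [-0.2788 -0.0691] toolx yaw-fence 0.0002618500828043824 tilt [ 0.006   0.0003 -1.    ] F fence [ 0.1732 -0.5504] -1.1339833914779258 op 0.0004824784469688169
the job is handed in; nothing more can be done
None
```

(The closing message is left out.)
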